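# Set the tack controller and hold a bracket in the corner stop

### The arm

A 7-joint arm with a two-finger parallel gripper is mounted at the origin on the work surface. World frame = base frame: x ahead of the robot, y to its left, z up, the work surface at z = 0. Lengths are in m, angles in rad, forces in N, time in s.
With the tool pointing down it reaches from about 0.35 to 0.9 m from the base axis. Payload 8.1 kg.
Tool frame: the origin (TCP) lies midway between the tips of the shut fingers; the grasp point (between the pads) lies 19 mm behind it; z points along the fingers, y is the line along which they close (so a half turn about z gives the same grasp; the last joint's range is limited). The gripper opens to 92 mm and grips with 3 to 60 N. Pads are 19 mm wide; open, the fingers measure 130 mm over their backs; the gripper's body (75 mm by 190 mm) begins 47 mm behind the grasp point.
Start: joints at [-1.217, 0.434, 0.025, 1.573, -0.012, 1.134, -0.075], TCP at [0.276, 0.561, 0.227] pointing down, gripper open.
Joint ranges: [-2.62, 2.62], [-0.44, 2.09], [-1.27, 1.32], [0.08, 2.57], [-1.32, 4.46], [0.12, 2], [-2.74, 2.74]. Speed limits (rad/s): [2.22, 2.22, 3.01, 3.01, 3.14, 3.14, 3.14].

### API

Orientations are given as a rotation vector (axis times angle).
In Python, from cell import arm gives the robot as it stands.
- The arm moves only by the tool move_arm, never from a script. Its argument "motion" is a list of rows, each an object of numbers: "tx", "ty", "tz": the shift along the tool's x, y, z normalised to -1 to 1, where 1 is 1000 mm; "twist": the turn about the tool's z normalised to -1 to 1, where 1 is pi/2 rad. In form: [{"tx": .., "ty": .., "tz": .., "twist": ..}, ...]. A call has 1 to 12 rows; each row shifts and turns the commanded pose from where the row before left it, along the tool's axes as they then stand; what a row does not reach is not made up. A row lasts 1/10 s, in which the tool goes at most 50 mm and 8.59 degrees, less where a joint would pass 70% of its speed; a pose out of reach is approached as far as the arm can. A call with a number of a shift or a turn outside -1 to 1 is refused whole. A call with a gripper value outside its range is refused whole. "gripper" is the gripper's target within -1 to 1 (shut at 1, half-way at 0, fully open at -1), set as the call begins (left out, the last holds). The fingers move at their own pace and stop on an object; "squeeze" is the grip in N (left out, the last holds). Time passes only in rows, so rows that do not move let the fingers close. It gives the time, the measured TCP pose, the force, the opening and the grip force at its end, in the units of the state.
- arm.observe(): the state, without advancing time (a new reading comes with each control period).
- arm.get_image(name): name is "scene" or "top" or "wrist"; returns the picture (400x640x3 uint8, red, green, blue); there is no depth.
- arm.calibration(name): a dict with "K" (3x3 intrinsics, pixels), "T" (4x4, takes a point from camera to world coordinates). Camera axes: x right, y down, z forward; pixel columns grow to the right and rows downward; lengths in m; the calibration is good to about 2 mm. The wrist camera is an equidistant fisheye: a pixel r from the principal point sees the ray r / f radians off the axis. A picture is of the moment at which its call begins: read the wrist's pose just before it. calibration takes no time and is no camera call; for the wrist camera it gives the pose at the moment of the call.
- arm.sign_off(): hands the job in; it is judged then, once.
Trained networks look in the newest picture that a camera, given by its name, has taken for a name from the list of things; names that differ only in an ending like _2 or _b are one class to them, and where a whole thing is asked for, a point or a joint stands for the part that bears it (a point fixed in the world has none). Each returns a list of dicts, best first, with "conf" (0 to 1); they miss things now and then, are a little off and sometimes report something else, mostly with a low value. They report only what shows in the picture. A call takes as long as a camera call. They do not tell look-alikes from the thing itself.
- arm.look_for(camera, query): "point" ([column, row] as shares, 0 to 1, of the picture: columns of its width, rows of its height, amid what is visible of it).
- arm.regions_of(camera, query): "region" (400x640 bool, what is visible of it) and "point" ([column, row] as shares, 0 to 1, of the picture: columns of its width, rows of its height, amid what is visible of it).
- arm.place_of(camera, query): "point" ([column, row] as shares, 0 to 1, of the picture: columns of its width, rows of its height: a listed point, or the origin of a listed thing).
The state is a dict: "clock": time; "joints": joint angles; "dq": joint speeds; "joint_efforts": joint torques, N m; "position": TCP position; "ee_rot": TCP orientation; "force": force on the tool from outside, world axes, zero at the start; "ft_torque": the same for the moment, N m; "width": opening from 0.0 (shut) to 1.0 (fully open); "gripper_force": force on a finger pad.
Only numpy, scipy, OpenCV 4.12 (cv2) and the standard library are available. Lean on these libraries where they do the work, as an engineer would, in place of code of your own. Each camera call takes 0.05 s, during which the arm holds its last target. There are 200 camera calls.

### The job

Get the tack welder ready and hold the bracket for it. On the control box press the round key, then the square key, then the narrow bar key, each fully down for a moment and let right up before the next. Then bring the metal angle bracket into the corner of the two low fences, standing on its foot on the table with the flat back of its upright flush along the long fence and one end tight against the short fence; the program finishes while the gripper is still pressing it firmly against both fences, not letting go, and the other things on the table are left where they are.

Things in the scene. Friction and masses are not known exactly. Their poses are not given: they have to be found in the camera images.
- control_box: grey control box 90 x 190 x 35 mm fixed to the table, its keys on top; origin at the centre of its underside, y along the row of keys. It does not move when pressed
- key_round_top (a point): centre of the top face of the round key (32 mm across). Unpressed it stands 53 mm above the table, 18 mm above the control box's top. All three keys are white plastic, in one row, 58 mm between centres, each in a 48 mm black surround 10 mm tall; which key is where varies
- key_square_top (a point): centre of the top face of the square key (30 x 30 mm). Unpressed it stands 53 mm above the table, 18 mm above the control box's top. All three keys are white plastic, in one row, 58 mm between centres, each in a 48 mm black surround 10 mm tall; which key is where varies
- key_bar_top (a point): centre of the top face of the bar key (13 mm wide, 40 mm long across the row). Unpressed it stands 53 mm above the table, 18 mm above the control box's top. All three keys are white plastic, in one row, 58 mm between centres, each in a 48 mm black surround 10 mm tall; which key is where varies
- key_round (a joint): travel of the round key in m: 0 up, 0.006 fully down. A spring pushes it back up (1.5 N to start, about 5 N fully down)
- key_square (a joint): travel of the square key in m: 0 up, 0.006 fully down. A spring pushes it back up (1.5 N to start, about 5 N fully down)
- key_bar (a joint): travel of the bar key in m: 0 up, 0.006 fully down. A spring pushes it back up (1.5 N to start, about 5 N fully down)
- corner: corner stop of two dark steel fences bolted to the table, 18 mm tall, 24 thick. Origin: the inner corner, at table height, z up. Long fence: inner face is the plane x = 0 from y = 0 to 130 mm; short fence: inner face is the plane y = 0 from x = 0 to -80 mm. The part belongs at x < 0, y > 0; fingers gripping it in the upper half of its upright clear the fences
- fence_long: the long fence, rigid; same origin and axes as the corner stop
- fence_short: the short fence, rigid; same origin and axes as the corner stop
- bracket_web (a point): loose metal L bracket, 0.4-0.65 kg: foot 45 x 70 x 8 mm flat on the table; upright 10 mm thick, 70 long, 70 tall along one long edge of the foot. Point: centre of the upright, 35 mm above the table, 5 mm in from its flat back, 35 from either end. x points out of the flat back (foot to -x), y along the upright, z up. Home: this point at (-5, 35, 35) mm in the corner's axes, x along the corner's x
- tube_stub: tube offcut standing upright, 40 mm outside diameter, 50 mm tall; a bystander
- flat_bar: flat steel bar 120 x 25 x 6 mm lying on the table; a bystander
- wood_block: wooden block 90 x 60 x 40 mm; a bystander
- collar: steel ring 36 mm across, 16 mm tall; a bystander
- square_magnet: flat triangular welding square about 90 x 90 x 16 mm; a bystander
- wrench: wrench lying flat; a bystander
- hammer: hammer lying down; a bystander
There are look-alikes about, which are no part of the job. What is shaped like the part that bears bracket_web but green is not meant.

How it is judged:
By the outcome, as a careful person would: the job done as asked, in the order asked, and still so for the second after the job is handed in, while the arm keeps its last pose, push and grip.
It also fails if it takes over 58 s, if anything falls off the work surface, if the arm or the gripper's body presses on something with over 40 N, if the wrist force passes 120 N, or if a joint passes its speed limit or range.

## Working session

There is one attempt and no reset: what is moved stays moved. The work goes in short steps, Python scripts to look and compute and a tool call to move; the robot and the scene stay as the last step left them, time stands still between calls to the robot, and variables do not carry over. Pictures are saved under pics/ and viewed, at most 10 in all, crops included, and the job is handed in when it is done.

Besides the shell and the picture viewer there is one more tool, called as name(argument=value, ...), one argument or row to a line, values as JSON. move_arm: Moves the arm, as the interface text tells. Scaled input: -1 to 1 covers 1000 mm each way for a shift and pi/2 rad each way for a turn. Its arguments: {"type":"object","properties":{"motion":{"type":"array","items":{"type":"object","properties":{"tx":{"type":"number"},"ty":{"type":"number"},"tz":{"type":"number"},"twist":{"type":"number"}}}},"gripper":{"type":"number"},"squeeze":{"type":"number"}},"required":["motion"]}

```bash
mkdir -p pics; cat > h.py <<'E'
import numpy as np,cv2
from cell import arm
def save(cam,fn,crop=None,s=1):
    im=arm.get_image(cam)
    o=im
    if crop: o=im[crop[1]:crop[3],crop[0]:crop[2]]
    o=cv2.resize(o,None,fx=s,fy=s)
    cv2.imwrite('pics/'+fn,o[:,:,::-1]); return im
def ray(cam,px):
    c=arm.calibration(cam);K=np.array(c['K']);T=np.array(c['T'])
    a=(px[0]-K[0,2])/K[0,0];b=(px[1]-K[1,2])/K[1,1]
    if cam=='wrist':
        r=np.hypot(a,b);d=np.array([a/r*np.sin(r),b/r*np.sin(r),np.cos(r)]) if r>1e-9 else np.array([0,0,1.])
    else: d=np.array([a,b,1.])
    return T[:3,3],T[:3,:3]@d
def at_z(cam,px,z):
    o,d=ray(cam,px);return o+d*(z-o[2])/d[2]
def proj(cam,P):
    c=arm.calibration(cam);K=np.array(c['K']);T=np.array(c['T'])
    p=T[:3,:3].T@(np.array(P)-T[:3,3])
    if cam=='wrist':
        h=np.hypot(p[0],p[1]);t=np.arctan2(h,p[2]);u=p[:2]/h*t
    else: u=p[:2]/p[2]
    return np.array([K[0,0]*u[0]+K[0,2],K[1,1]*u[1]+K[1,2]])
def places(cam,q,z):
    for r in arm.place_of(cam,q):
        px=np.array(r['point'])*[640,400];print(cam,q,round(r['conf'],2),px.round(1),at_z(cam,px,z).round(4))
E
python3 - <<'E'
from h import *
save('top','top.png');
for q,z in [('key_round_top',.053),('key_square_top',.053),('key_bar_top',.053),('corner',0),('bracket_web',.035),('control_box',0)]: places('top',q,z)
save('scene','scene.png')
for q,z in [('key_round_top',.053),('key_square_top',.053),('key_bar_top',.053),('corner',0),('bracket_web',.035)]: places('scene',q,z)
print(arm.observe())
E
```

```text
top key_round_top 0.63 [197.3 204.7] [0.5387 0.2312 0.053 ]
top key_square_top 0.65 [423.2 281. ] [ 0.3539 -0.3424  0.053 ]
top key_square_top 0.57 [176.2 212.9] [0.517 0.284 0.053]
top key_bar_top 0.53 [155.4 214.3] [0.5128 0.3367 0.053 ]
top corner 0.73 [349.6 185.6] [ 0.6002 -0.1617  0.    ]
top corner 0.24 [349.9 188.2] [ 0.5931 -0.1625  0.    ]
top bracket_web 0.98 [276.2 228.2] [0.4821 0.0303 0.035 ]
top bracket_web 0.93 [327.5 249.6] [ 0.4289 -0.1024  0.035 ]
top bracket_web 0.92 [286.1 283.5] [0.3421 0.0022 0.035 ]
top control_box 0.83 [180.5 207.8] [0.5346 0.2899 0.    ]
scene key_round_top 0.55 [431.9 221.1] [0.5208 0.2329 0.053 ]
scene key_round_top 0.34 [283.3 205.3] [ 0.6317 -0.1432  0.053 ]
scene key_square_top 0.72 [451.  229.6] [0.5254 0.2846 0.053 ]
scene key_square_top 0.63 [263.4 124.5] [ 0.4015 -0.3197  0.053 ]
scene key_bar_top 0.55 [473.6 235.5] [0.5189 0.3417 0.053 ]
scene corner 0.56 [284.  203.1] [ 0.5988 -0.1605  0.    ]
scene bracket_web 0.71 [370.  149.1] [0.3468 0.0053 0.035 ]
scene bracket_web 0.62 [328.3 159.8] [ 0.4329 -0.0938  0.035 ]
scene bracket_web 0.6 [365.6 186.3] [0.4763 0.0367 0.035 ]
{'clock': 0.65, 'joints': array([-1.21662025,  0.43448098,  0.02498608,  1.57320043, -0.01161672,
        1.13398986, -0.07510707]), 'dq': array([-1.32887580e-03, -1.13482485e-03,  7.12773490e-04,  7.23855253e-04,
       -6.21611891e-04,  4.99755623e-04,  9.23378461e-05]), 'joint_efforts': array([-1.13744947e-03, -6.67416787e+01,  9.83724855e-01, -3.14739919e+01,
       -6.05002278e-02,  3.24138568e-02,  1.34668613e-05]), 'position': array([0.27567939, 0.56093379, 0.22675333]), 'ee_rot': array([7.11412856e-01, 3.05998230e+00, 1.05354843e-04]), 'force': array([ 0.16349453,  0.29812498, -0.05669761]), 'ft_torque': array([ 0.01022007, -0.01142138, -0.02244363]), 'gripper_force': 0.0, 'width': 1.0024918387914223}
```

View pics/top.png

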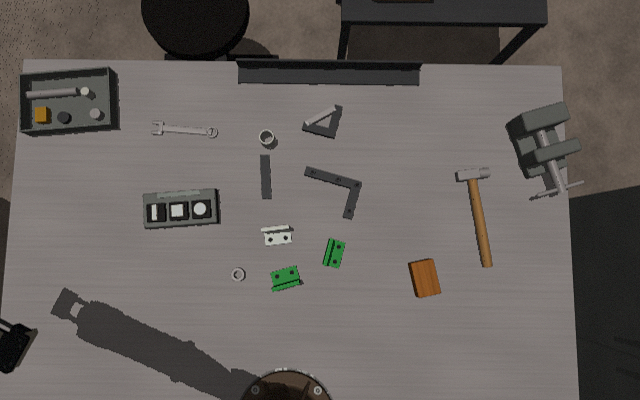

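View pics/scene.png

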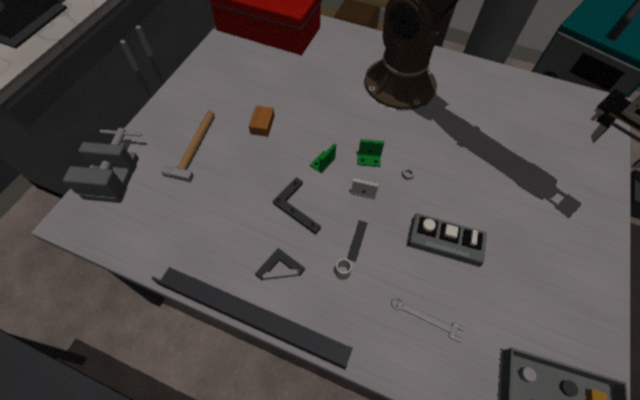

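```bash
python3 - <<'E'
from h import *
im=arm.get_image('top')
a=cv2.resize(im[155:260,250:370],None,fx=5,fy=5,interpolation=cv2.INTER_CUBIC)
im2=arm.get_image('scene')
b=cv2.resize(im2[140:210,340:390],None,fx=4,fy=4,interpolation=cv2.INTER_CUBIC)
o=np.zeros((600,800,3),np.uint8);o[:525,:600]=a;o[:280,600:]=b
cv2.imwrite('pics/z.png',o[:,:,::-1])
g=im.min(2)
m=(g>150).astype(np.uint8);m[:,:140]=0;m[:,225:]=0;m[:185]=0;m[230:]=0
n,l,s,c=cv2.connectedComponentsWithStats(m)
for i in range(1,n):
    if s[i,4]>15: print(s[i],c[i],at_z('top',c[i]+.5,.053).round(4))
for cam in('top','wrist'): print(np.array(arm.calibration(cam)['T']).round(3),np.array(arm.calibration(cam)['K']).round(1))
# fences
hsv=cv2.cvtColor(im,cv2.COLOR_RGB2HSV)
for q in('fence_long','fence_short'):
    for r in arm.regions_of('top',q)[:1]:
        ys,xs=np.nonzero(r['region']);print(q,r['conf'],cv2.minAreaRect(np.c_[xs,ys].astype(np.float32)),cv2.boxPoints(cv2.minAreaRect(np.c_[xs,ys].astype(np.float32))).tolist())
E
```

```text
[194 203  12  11 103] [199.36893204 208.0776699 ] [0.5289 0.2243 0.053 ]
[152 205   5  15  58] [153.60344828 211.94827586] [0.5175 0.3402 0.053 ]
[172 205  11  11 111] [176.72072072 210.09009009] [0.523  0.2817 0.053 ]
[[ 0.012 -0.994  0.11   0.44 ]
 [-1.    -0.013 -0.003 -0.062]
 [ 0.004 -0.11  -0.994  1.154]
 [ 0.     0.     0.     1.   ]] [[433.    0.  313.4]
 [  0.  433.  196.9]
 [  0.    0.    1. ]]
[[ 0.44   0.868  0.228  0.215]
 [ 0.898 -0.426 -0.111  0.591]
 [ 0.001  0.254 -0.967  0.384]
 [ 0.     0.     0.     1.   ]] [[309.7   0.  315.6]
 [  0.  309.7 198.5]
 [  0.    0.    1. ]]
fence_long 0.56 ((328.80157470703125, 176.06503295898438), (48.414337158203125, 11.420503616333008), 17.87869644165039) [[304.0103454589844, 174.06785583496094], [307.5164489746094, 163.19886779785156], [353.5928039550781, 178.0622100830078], [350.0867004394531, 188.9311981201172]]
fence_short 0.75 ((350.5062255859375, 203.10166931152344), (10.306506156921387, 30.082115173339844), 14.931416511535645) [[341.6514587402344, 216.3070526123047], [349.4024963378906, 187.2406768798828], [359.3609924316406, 189.8962860107422], [351.6099548339844, 218.96266174316406]]
```

View pics/z.png

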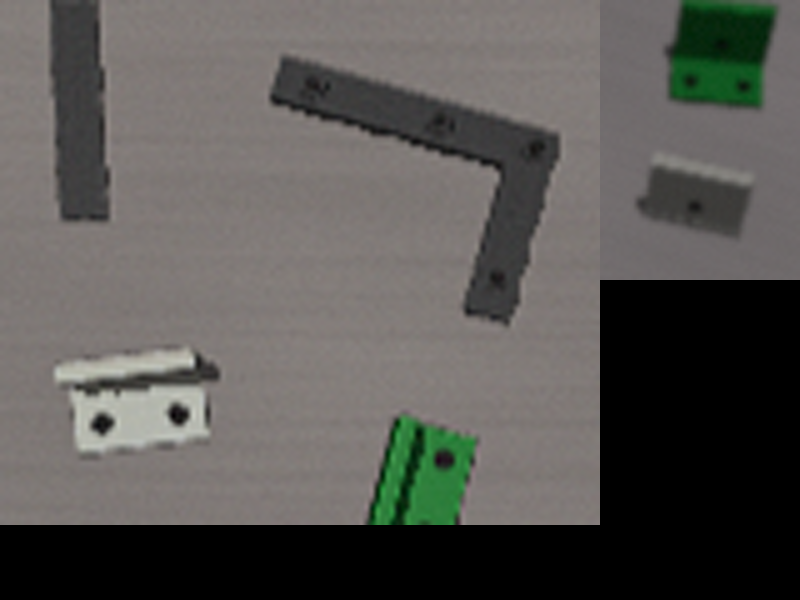

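```bash
cat >> h.py <<'E'
def Z(p,z): return at_z('top',np.array(p)/5+[250,155],z)
E
python3 - <<'E'
from h import *
bl,br,fl,fr=[Z(p,.07) for p in[(54,366),(192,347),(58,384),(197,365)]]
print('bracket',((bl+br+fl+fr)/4).round(4),np.linalg.norm(bl-br),np.degrees(np.arctan2(*(bl-br)[:2])),np.linalg.norm(bl-fl))
e,c,s=[Z(p,.018) for p in[(271,100),(501,165),(465,312)]]
print('c',c.round(4),np.linalg.norm(e-c),np.degrees(np.arctan2(*(e-c)[:2])),np.linalg.norm(s-c),np.degrees(np.arctan2((c-s)[1],(c-s)[0])))
# tool frame
from scipy.spatial.transform import Rotation as R
o=arm.observe();M=R.from_rotvec(o['ee_rot']).as_matrix();print(M.round(3))
t=[[.5289,.2243],[.523,.2817],[.5175,.3402]]
for x in t: print(M.T[:2,:2]@(np.array(x)-o['position'][:2]))
E
```

```text
bracket [0.481  0.0303 0.07  ] 0.06949472487787141 -8.556202988268799 0.009210292616630119
c [ 0.5913 -0.1617  0.018 ] 0.12664643432087927 15.209074809807161 0.08030858189772777 -13.454207342922066
[[-0.897  0.441  0.   ]
 [ 0.441  0.897  0.   ]
 [-0.     0.    -1.   ]]
[-0.37573456 -0.19041716]
[-0.34511817 -0.14150698]
[-0.31437549 -0.09143315]
```

move_arm(
  gripper=1,
  squeeze=10,
  motion=[
    {"twist":0.0876},
    {"twist":0.0876},
    {"twist":0.0876},
    {"twist":0.0876},
    {"twist":0.0876},
    {"twist":0.0876},
    {"twist":0.0876},
    {"tz":0.0},
  ],
)

```text
invalid input
```

move_arm(
  motion=[
    {"tx":-0.0412,"ty":0.0222},
    {"tx":-0.0412,"ty":0.0222},
    {"tx":-0.0412,"ty":0.0222},
    {"tx":-0.0412,"ty":0.0222},
    {"tx":-0.0412,"ty":0.0222},
    {"tx":-0.0412,"ty":0.0222},
    {"tx":-0.0412,"ty":0.0222},
    {"tx":-0.0412,"ty":0.0222},
    {"tx":-0.0412,"ty":0.0222},
    {"tz":0.05},
    {"tz":0.048},
    {"tz":0.0},
  ],
)

```text
invalid input
```

move_arm(
  gripper=1,
  squeeze=10,
  motion=[
    {"tx":0,"ty":0,"tz":0,"twist":0.0876},
    {"tx":0,"ty":0,"tz":0,"twist":0.0876},
    {"tx":0,"ty":0,"tz":0,"twist":0.0876},
    {"tx":0,"ty":0,"tz":0,"twist":0.0876},
    {"tx":0,"ty":0,"tz":0,"twist":0.0876},
    {"tx":0,"ty":0,"tz":0,"twist":0.0876},
    {"tx":0,"ty":0,"tz":0,"twist":0.0876},
    {"tx":0,"ty":0,"tz":0,"twist":0},
  ],
)

```text
clock: 1.65
position: [0.2756, 0.5611, 0.2268]
ee_rot: [2.05, 2.38, 0.0]
force: [0.1, -1.2, 0.7]
width: 0.35
gripper_force: 0.0
```

move_arm(
  motion=[
    {"tx":-0.0412,"ty":0.0222,"tz":0,"twist":0},
    {"tx":-0.0412,"ty":0.0222,"tz":0,"twist":0},
    {"tx":-0.0412,"ty":0.0222,"tz":0,"twist":0},
    {"tx":-0.0412,"ty":0.0222,"tz":0,"twist":0},
    {"tx":-0.0412,"ty":0.0222,"tz":0,"twist":0},
    {"tx":-0.0412,"ty":0.0222,"tz":0,"twist":0},
    {"tx":-0.0412,"ty":0.0222,"tz":0,"twist":0},
    {"tx":-0.0412,"ty":0.0222,"tz":0,"twist":0},
    {"tx":-0.0412,"ty":0.0222,"tz":0,"twist":0},
    {"tx":0,"ty":0,"tz":0.05,"twist":0},
    {"tx":0,"ty":0,"tz":0.048,"twist":0},
    {"tx":0,"ty":0,"tz":0,"twist":0},
  ],
)

```text
clock: 2.85
position: [0.5251, 0.2224, 0.1236]
ee_rot: [-2.042, -2.383, 0.015]
force: [-0.7, 0.0, -0.0]
width: 0.002
gripper_force: 0.0
```

```bash
python3 - <<'E'
from h import *
im=save('wrist','w1.png')
o=arm.observe();print(o['position'],o['force'],o['width'])
for q in('key_round_top','key_square_top','key_bar_top'): places('wrist',q,.053)
for p in([.5289,.2243,.053],[.523,.2817,.053],[.5175,.3402,.053]): print(proj('wrist',p))
E
```

```text
[0.52697109 0.22348073 0.12688638] [-0.05514515  0.48370182  1.68837986] 0.002358688329533605
wrist key_round_top 0.96 [325.1 204.7] [0.5365 0.2269 0.053 ]
wrist key_square_top 0.77 [329.6 128.2] [0.5317 0.2868 0.053 ]
wrist key_bar_top 0.89 [334.9  49.6] [0.527 0.348 0.053]
[312.52528196 206.63596666]
[316.25972006 133.34892845]
[320.92791522  57.2140914 ]
```

View pics/w1.png

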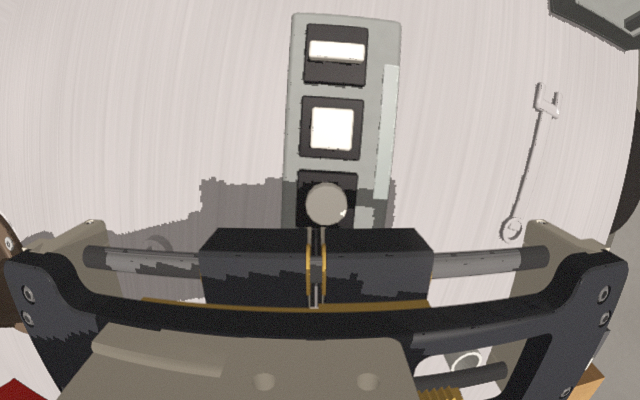

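```bash
python3 - <<'E'
from h import *
im=arm.get_image('wrist')
o=arm.observe();print(o['position'],o['force'],o['dq'].round(4))
for q in('key_round_top','key_square_top','key_bar_top'): places('wrist',q,.053)
E
```

```text
[0.53039491 0.22533216 0.13133675] [0.82499311 0.59119189 0.40256748] [ 0.0007 -0.0033  0.      0.0064 -0.0027 -0.007  -0.0033]
wrist key_round_top 0.78 [317.8 206.7] [0.533 0.225 0.053]
wrist key_square_top 0.65 [320.  132.2] [0.5254 0.283  0.053 ]
wrist key_bar_top 0.8 [326.8  55.7] [0.5212 0.3418 0.053 ]
wrist key_bar_top 0.53 [319.  206.5] [0.5333 0.2252 0.053 ]
```

move_arm(
  motion=[
    {"tx":0,"ty":0,"tz":0.04,"twist":0},
    {"tx":0,"ty":0,"tz":0.03,"twist":0},
    {"tx":0,"ty":0,"tz":0,"twist":0},
    {"tx":0,"ty":0,"tz":0.006,"twist":0},
    {"tx":0,"ty":0,"tz":0.005,"twist":0},
    {"tx":0,"ty":0,"tz":0.004,"twist":0},
    {"tx":0,"ty":0,"tz":0,"twist":0},
    {"tx":0,"ty":0,"tz":0,"twist":0},
    {"tx":0,"ty":0,"tz":0,"twist":0},
  ],
)

```text
clock: 4.15
position: [0.5299, 0.2247, 0.0501]
ee_rot: [-2.048, -2.381, -0.007]
force: [-19.6, -9.0, 62.9]
width: 0.004
gripper_force: 31.6
```

move_arm(
  motion=[
    {"tx":0,"ty":0,"tz":-0.002,"twist":0},
    {"tx":0,"ty":0,"tz":0,"twist":0},
    {"tx":0,"ty":0,"tz":0,"twist":0},
  ],
)

```text
clock: 4.45
position: [0.5298, 0.2247, 0.0506]
ee_rot: [-2.048, -2.382, -0.006]
force: [-13.4, -5.4, 43.7]
width: 0.002
gripper_force: 21.5
```

```bash
python3 - <<'E'
from h import *
im=arm.get_image('wrist')
cv2.imwrite('pics/w2.png',cv2.resize(im[40:320,200:440],None,fx=2,fy=2)[:,:,::-1])
o=arm.observe();print(o['position'],o['force'],o['ft_torque'],o['dq'].round(4))
E
```

```text
[0.52974401 0.22472226 0.05054217] [-14.01094567  -5.52139463  42.55473673] [-1.27842953  3.22485967 -0.06630731] [ 0.0008 -0.0001  0.0003 -0.0009  0.0004 -0.0011  0.0006]
```

View pics/w2.png

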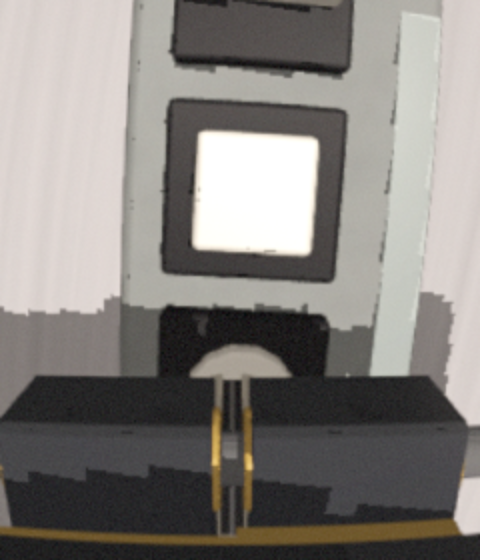

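move_arm(
  motion=[
    {"tx":0,"ty":0,"tz":-0.012,"twist":0},
    {"tx":0,"ty":0,"tz":-0.01,"twist":0},
    {"tx":0,"ty":0,"tz":0,"twist":0},
    {"tx":0,"ty":0,"tz":0,"twist":0},
    {"tx":0.03,"ty":0.0016,"tz":0,"twist":0},
    {"tx":0.0275,"ty":0.0015,"tz":0,"twist":0},
    {"tx":0,"ty":0,"tz":0,"twist":0},
    {"tx":0,"ty":0,"tz":0,"twist":0},
    {"tx":0,"ty":0,"tz":0,"twist":0},
  ],
)

```text
clock: 5.4
position: [0.5233, 0.2804, 0.0672]
ee_rot: [2.049, 2.381, -0.002]
force: [-0.9, -0.3, -0.1]
width: 0.006
gripper_force: 0.0
```

move_arm(
  motion=[
    {"tx":0,"ty":0,"tz":0.009,"twist":0},
    {"tx":0,"ty":0,"tz":0.005,"twist":0},
    {"tx":0,"ty":0,"tz":0.004,"twist":0},
    {"tx":0,"ty":0,"tz":0.003,"twist":0},
    {"tx":0,"ty":0,"tz":0,"twist":0},
    {"tx":0,"ty":0,"tz":0,"twist":0},
    {"tx":0,"ty":0,"tz":0,"twist":0},
    {"tx":0,"ty":0,"tz":0,"twist":0},
  ],
)

```text
clock: 6.2
position: [0.5239, 0.2807, 0.0504]
ee_rot: [-2.049, -2.38, -0.003]
force: [-12.8, -8.8, 48.4]
width: 0.008
gripper_force: 24.4
```

move_arm(
  motion=[
    {"tx":0,"ty":0,"tz":-0.012,"twist":0},
    {"tx":0,"ty":0,"tz":-0.01,"twist":0},
    {"tx":0,"ty":0,"tz":0,"twist":0},
    {"tx":0,"ty":0,"tz":0,"twist":0},
    {"tx":0.03,"ty":0.002,"tz":0,"twist":0},
    {"tx":0.0295,"ty":0.002,"tz":0,"twist":0},
    {"tx":0,"ty":0,"tz":0,"twist":0},
    {"tx":0,"ty":0,"tz":0,"twist":0},
    {"tx":0,"ty":0,"tz":0,"twist":0},
    {"tx":0,"ty":0,"tz":0,"twist":0},
  ],
)

```text
clock: 7.2
position: [0.5186, 0.3396, 0.0684]
ee_rot: [2.05, 2.38, -0.002]
force: [0.4, 0.7, -0.3]
width: 0.011
gripper_force: 0.0
```

move_arm(
  motion=[
    {"tx":0,"ty":0,"tz":0.009,"twist":0},
    {"tx":0,"ty":0,"tz":0.005,"twist":0},
    {"tx":0,"ty":0,"tz":0.004,"twist":0},
    {"tx":0,"ty":0,"tz":0.003,"twist":0},
    {"tx":0,"ty":0,"tz":0,"twist":0},
    {"tx":0,"ty":0,"tz":0,"twist":0},
    {"tx":0,"ty":0,"tz":0,"twist":0},
    {"tx":0,"ty":0,"tz":0,"twist":0},
  ],
)

```text
clock: 8.0
position: [0.5188, 0.3406, 0.0506]
ee_rot: [-2.049, -2.381, -0.002]
force: [-9.7, -7.2, 34.6]
width: 0.004
gripper_force: 17.7
```

move_arm(
  gripper=-1,
  motion=[
    {"tx":0,"ty":0,"tz":-0.04,"twist":0},
    {"tx":0,"ty":0,"tz":-0.04,"twist":0},
    {"tx":0,"ty":0,"tz":-0.04,"twist":0},
    {"tx":-0.043,"ty":-0.012,"tz":0,"twist":0},
    {"tx":-0.043,"ty":-0.012,"tz":0,"twist":0},
    {"tx":-0.043,"ty":-0.012,"tz":0,"twist":0},
    {"tx":-0.043,"ty":-0.012,"tz":0,"twist":0},
    {"tx":-0.043,"ty":-0.012,"tz":0,"twist":0},
    {"tx":-0.043,"ty":-0.012,"tz":0,"twist":0},
    {"tx":-0.043,"ty":-0.012,"tz":0,"twist":0},
  ],
)

```text
clock: 9.0
position: [0.4798, 0.0292, 0.1675]
ee_rot: [-2.048, -2.382, -0.0]
force: [1.3, 0.5, 0.9]
width: 0.828
gripper_force: 0.0
```

move_arm(
  motion=[
    {"tx":0,"ty":0,"tz":0,"twist":0},
    {"tx":0,"ty":0,"tz":0,"twist":0},
    {"tx":0,"ty":0,"tz":0,"twist":0},
    {"tx":0,"ty":0,"tz":0,"twist":0},
  ],
)

```text
clock: 9.4
position: [0.4806, 0.0323, 0.1675]
ee_rot: [-2.045, -2.384, 0.0]
force: [-0.4, -0.1, -0.5]
width: 0.999
gripper_force: 0.0
```

```bash
python3 - <<'E'
from h import *
im=save('wrist','w3.png')
o=arm.observe();print(o['position'],o['force'],o['width'],o['joints'].round(2))
places('wrist','bracket_web',.035);places('wrist','corner',0)
print(proj('wrist',[.481,.0303,.07]))
for u in (-.035,.035):
  for v in(-.005,.005): print(proj('wrist',[.481-.149*u+.989*v,.0303+.989*u+.149*v,.07]))
E
```

```text
[0.48058609 0.03217513 0.16753486] [-0.27157979  0.58148266  0.3288295 ] 1.0021256872962039 [-0.53  0.28  0.43  2.02 -0.15  0.88  0.14]
wrist bracket_web 0.75 [180.8 194.4] [0.3443 0.0068 0.035 ]
wrist bracket_web 0.7 [251.6 297.7] [ 0.4293 -0.1004  0.035 ]
wrist bracket_web 0.6 [320.7 188.6] [0.4858 0.0343 0.035 ]
[315.13457559 201.1674606 ]
[309.37271751 239.18324018]
[320.63902961 239.22819758]
[309.24852454 160.4015284 ]
[321.30709029 160.44646143]
```

View pics/w3.png

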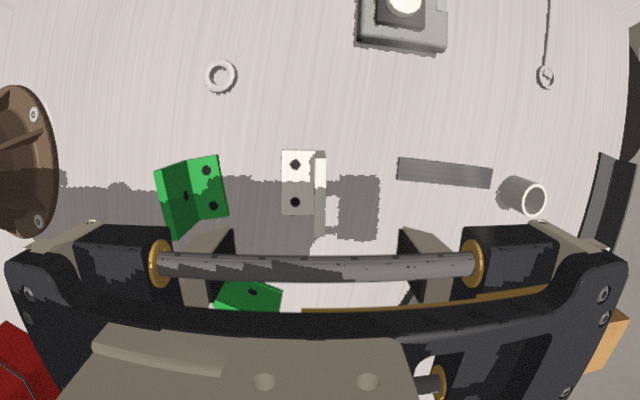

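move_arm(
  motion=[
    {"tx":0.001,"ty":0.003,"tz":0.04,"twist":0},
    {"tx":0,"ty":0,"tz":0.04,"twist":0},
    {"tx":0,"ty":0,"tz":0.03,"twist":0},
    {"tx":0,"ty":0,"tz":0.0155,"twist":0},
    {"tx":0,"ty":0,"tz":0,"twist":0},
    {"tx":0,"ty":0,"tz":0,"twist":0},
  ],
)

```text
clock: 10.15
position: [0.4835, 0.0325, 0.0425]
ee_rot: [-2.047, -2.383, 0.0]
force: [0.0, 0.0, 0.4]
width: 1.003
gripper_force: 0.0
```

move_arm(
  gripper=1,
  squeeze=30,
  motion=[
    {"tx":0,"ty":0,"tz":0,"twist":0},
    {"tx":0,"ty":0,"tz":0,"twist":0},
    {"tx":0,"ty":0,"tz":0,"twist":0},
    {"tx":0,"ty":0,"tz":0,"twist":0},
    {"tx":0,"ty":0,"tz":0,"twist":0},
    {"tx":0,"ty":0,"tz":0,"twist":0},
    {"tx":0,"ty":0,"tz":0,"twist":0},
    {"tx":0,"ty":0,"tz":0,"twist":0},
    {"tx":0,"ty":0,"tz":0,"twist":0},
    {"tx":0,"ty":0,"tz":0,"twist":0},
    {"tx":0,"ty":0,"tz":0,"twist":0},
    {"tx":0,"ty":0,"tz":0,"twist":0},
  ],
)

```text
clock: 11.35
position: [0.4835, 0.0323, 0.0423]
ee_rot: [2.048, 2.382, 0.0]
force: [0.3, 0.1, -1.7]
width: 0.108
gripper_force: 30.0
```

move_arm(
  squeeze=50,
  motion=[
    {"tx":0,"ty":0,"tz":-0.01,"twist":0},
    {"tx":0,"ty":0,"tz":0,"twist":0.064},
    {"tx":0,"ty":0,"tz":0,"twist":0.064},
    {"tx":0,"ty":0,"tz":0,"twist":0.064},
    {"tx":0,"ty":0,"tz":0,"twist":0.064},
    {"tx":-0.0212,"ty":0.0256,"tz":0,"twist":0},
    {"tx":-0.0212,"ty":0.0256,"tz":0,"twist":0},
    {"tx":-0.0212,"ty":0.0256,"tz":0,"twist":0},
    {"tx":-0.0212,"ty":0.0256,"tz":0,"twist":0},
    {"tx":-0.0212,"ty":0.0256,"tz":0,"twist":0},
    {"tx":0,"ty":0,"tz":0,"twist":0},
    {"tx":0,"ty":0,"tz":0,"twist":0},
  ],
)

```text
clock: 12.55
position: [0.5805, -0.103, 0.0522]
ee_rot: [-2.484, -1.923, 0.001]
force: [-0.5, 1.4, -4.8]
width: 0.103
gripper_force: 50.0
```

move_arm(
  motion=[
    {"tx":0,"ty":0,"tz":0,"twist":0},
    {"tx":0,"ty":0,"tz":0,"twist":0},
    {"tx":0,"ty":0,"tz":0,"twist":0},
  ],
)

```text
clock: 12.85
position: [0.5806, -0.1011, 0.0523]
ee_rot: [-2.481, -1.927, -0.0]
force: [0.2, -0.4, -3.6]
width: 0.105
gripper_force: 50.0
```

```bash
python3 - <<'E'
from h import *
im=arm.get_image('wrist')
a=cv2.resize(im[100:330,200:440],None,fx=1.6,fy=1.6);t=arm.get_image('top')
b=cv2.resize(t[155:245,290:370],None,fx=5,fy=5,interpolation=cv2.INTER_CUBIC)
o=np.zeros((600,800,3),np.uint8);o[:a.shape[0],:a.shape[1]]=a;o[:b.shape[0],400:400+b.shape[1]]=b
cv2.imwrite('pics/w4.png',o[:,:,::-1])
s=arm.observe();print(s['position'],s['ee_rot'],s['force'],s['width'])
places('wrist','corner',0)
c=np.array([.5913,-.1617,.018]);y=np.array([.249,.969,0]);x=np.array([.969,-.249,0])
for P in(c,c+.13*y,c-.08*x): p=proj('wrist',P);print(p,(p-[200,100])*1.6)
E
```

```text
[ 0.58074943 -0.10152365  0.05230139] [-2.48133803e+00 -1.92628029e+00 -1.41146032e-04] [ 0.31322815  0.36133704 -4.70198905] 0.10278218494394216
[348.87087594 295.81953917] [238.1934015  313.31126268]
[355.32526289 109.06134628] [248.52042062  14.49815404]
[240.10971343 294.06341948] [ 64.17554149 310.50147118]
```

View pics/w4.png

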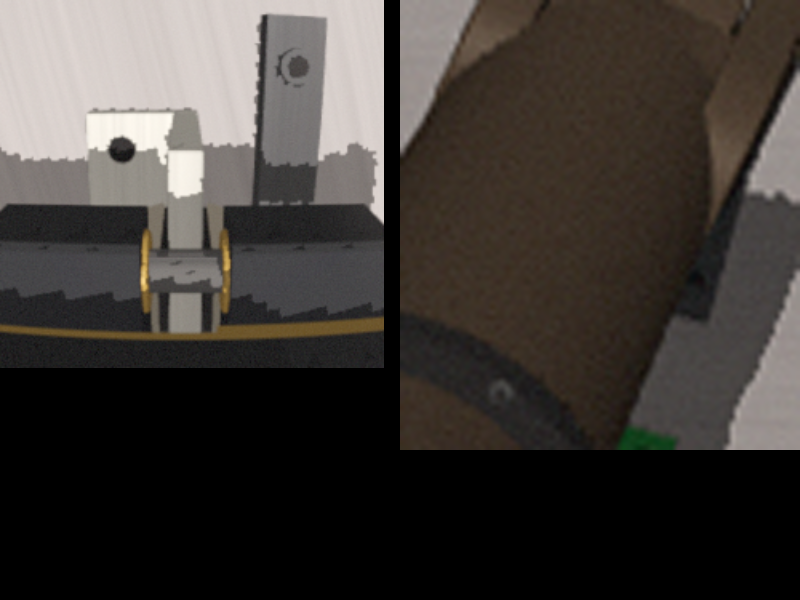

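move_arm(
  motion=[
    {"tx":0,"ty":0,"tz":0.006,"twist":0},
    {"tx":0,"ty":0,"tz":0.004,"twist":0},
    {"tx":0,"ty":0,"tz":0,"twist":0},
    {"tx":0,"ty":0.008,"tz":0,"twist":0},
    {"tx":0,"ty":0.008,"tz":0,"twist":0},
    {"tx":0,"ty":0,"tz":0,"twist":0},
    {"tx":0,"ty":0,"tz":0,"twist":0},
    {"tx":0,"ty":0,"tz":0,"twist":0},
  ],
)

```text
clock: 13.8
position: [0.5969, -0.1064, 0.0423]
ee_rot: [2.482, 1.925, 0.001]
force: [1.5, -0.3, -0.3]
width: 0.106
gripper_force: 50.0
```

move_arm(
  motion=[
    {"tx":-0.006,"ty":0,"tz":0,"twist":0},
    {"tx":-0.006,"ty":0,"tz":0,"twist":0},
    {"tx":0,"ty":0,"tz":0,"twist":0},
    {"tx":0,"ty":0,"tz":0,"twist":0},
    {"tx":0,"ty":0,"tz":0,"twist":0},
  ],
)

```text
clock: 14.3
position: [0.593, -0.1189, 0.0423]
ee_rot: [2.483, 1.924, -0.001]
force: [-0.6, -2.4, 2.1]
width: 0.105
gripper_force: 50.0
```

move_arm(
  motion=[
    {"tx":0,"ty":0.003,"tz":0,"twist":0},
    {"tx":0,"ty":0.003,"tz":0,"twist":0},
    {"tx":0,"ty":0,"tz":0,"twist":0},
    {"tx":0,"ty":0,"tz":0,"twist":0},
  ],
)

```text
clock: 14.7
position: [0.5985, -0.1189, 0.0422]
ee_rot: [-2.481, -1.925, 0.001]
force: [-2.5, -0.0, 5.2]
width: 0.103
gripper_force: 50.0
```

move_arm(
  motion=[
    {"tx":0,"ty":0.002,"tz":0,"twist":0},
    {"tx":0,"ty":0.002,"tz":0,"twist":0},
    {"tx":0,"ty":0,"tz":0,"twist":0},
    {"tx":0,"ty":0,"tz":0,"twist":0},
  ],
)

```text
clock: 15.1
position: [0.6014, -0.1194, 0.0422]
ee_rot: [-2.48, -1.924, 0.002]
force: [-6.0, 1.1, 9.1]
width: 0.103
gripper_force: 50.0
```

move_arm(
  motion=[
    {"tx":0,"ty":0.002,"tz":0,"twist":0},
    {"tx":0,"ty":0,"tz":0,"twist":0},
    {"tx":0,"ty":0,"tz":0,"twist":0},
    {"tx":0,"ty":0,"tz":0,"twist":0},
  ],
)

```text
clock: 15.5
position: [0.6018, -0.1195, 0.0422]
ee_rot: [-2.478, -1.922, 0.005]
force: [-12.9, 3.1, 14.7]
width: 0.105
gripper_force: 50.1
```

move_arm(
  motion=[
    {"tx":0,"ty":0.002,"tz":0,"twist":0},
    {"tx":0,"ty":0,"tz":0,"twist":0},
    {"tx":0,"ty":0,"tz":0,"twist":0},
    {"tx":0,"ty":0,"tz":0,"twist":0},
  ],
)

```text
clock: 15.9
position: [0.6022, -0.1196, 0.0422]
ee_rot: [-2.476, -1.92, 0.007]
force: [-17.3, 4.1, 22.4]
width: 0.106
gripper_force: 50.1
```

move_arm(
  motion=[
    {"tx":0,"ty":-0.003,"tz":-0.001,"twist":0},
    {"tx":-0.003,"ty":0,"tz":0,"twist":0},
    {"tx":-0.003,"ty":0,"tz":0,"twist":0},
    {"tx":0,"ty":0,"tz":0,"twist":0},
    {"tx":0,"ty":0,"tz":0,"twist":0},
  ],
)

```text
clock: 16.4
position: [0.6007, -0.123, 0.0424]
ee_rot: [-2.476, -1.923, 0.001]
force: [-6.7, 7.7, 3.5]
width: 0.107
gripper_force: 50.0
```

move_arm(
  motion=[
    {"tx":-0.002,"ty":0,"tz":0,"twist":0},
    {"tx":0,"ty":0,"tz":0,"twist":0},
    {"tx":0,"ty":0,"tz":0,"twist":0},
    {"tx":0,"ty":0,"tz":0,"twist":0},
  ],
)

```text
clock: 16.8
position: [0.6003, -0.1244, 0.0424]
ee_rot: [-2.475, -1.924, 0.001]
force: [-5.9, 8.8, 4.2]
width: 0.102
gripper_force: 50.0
```

move_arm(
  motion=[
    {"tx":-0.002,"ty":0,"tz":0,"twist":0},
    {"tx":0,"ty":0,"tz":0,"twist":0},
    {"tx":0,"ty":0,"tz":0,"twist":0},
    {"tx":0,"ty":0,"tz":0,"twist":0},
  ],
)

```text
clock: 17.2
position: [0.5998, -0.1262, 0.0424]
ee_rot: [-2.475, -1.924, 0.001]
force: [-6.1, 9.2, 4.1]
width: 0.104
gripper_force: 50.0
```

move_arm(
  motion=[
    {"tx":-0.002,"ty":0,"tz":0,"twist":0},
    {"tx":0,"ty":0,"tz":0,"twist":0},
    {"tx":0,"ty":0,"tz":0,"twist":0},
    {"tx":0,"ty":0,"tz":0,"twist":0},
  ],
)

```text
clock: 17.6
position: [0.5996, -0.1273, 0.0424]
ee_rot: [-2.474, -1.924, -0.001]
force: [-5.9, 12.0, 5.1]
width: 0.106
gripper_force: 50.1
```

move_arm(
  motion=[
    {"tx":-0.002,"ty":0,"tz":0,"twist":0},
    {"tx":0,"ty":0,"tz":0,"twist":0},
    {"tx":0,"ty":0,"tz":0,"twist":0},
    {"tx":0,"ty":0,"tz":0,"twist":0},
  ],
)

```text
clock: 18.0
position: [0.5996, -0.1277, 0.0426]
ee_rot: [-2.472, -1.924, -0.003]
force: [-5.8, 15.7, 7.1]
width: 0.105
gripper_force: 50.1
```

move_arm(
  motion=[
    {"tx":-0.002,"ty":0,"tz":0,"twist":0},
    {"tx":0,"ty":0,"tz":0,"twist":0},
    {"tx":0,"ty":0,"tz":0,"twist":0},
    {"tx":0,"ty":0,"tz":0,"twist":0},
  ],
)

```text
clock: 18.4
position: [0.5996, -0.1282, 0.0427]
ee_rot: [-2.471, -1.925, -0.005]
force: [-3.8, 19.3, 9.2]
width: 0.105
gripper_force: 50.1
```

move_arm(
  squeeze=60,
  motion=[
    {"tx":0,"ty":0.002,"tz":0,"twist":0},
    {"tx":0,"ty":0,"tz":0.0005,"twist":0},
    {"tx":0,"ty":0,"tz":0,"twist":0},
    {"tx":0,"ty":0,"tz":0,"twist":0},
  ],
)

```text
clock: 18.8
position: [0.5999, -0.1281, 0.0425]
ee_rot: [-2.469, -1.923, -0.003]
force: [-12.5, 21.9, 19.8]
width: 0.104
gripper_force: 60.2
```

```bash
python3 - <<'E'
from h import *
from scipy.spatial.transform import Rotation as R
im=arm.get_image('wrist')
a=cv2.resize(im[100:330,220:420],None,fx=2,fy=2);t=arm.get_image('scene')
b=cv2.resize(t[160:250,260:330],None,fx=5,fy=5,interpolation=cv2.INTER_CUBIC)
o=np.zeros((600,800,3),np.uint8);o[:a.shape[0],:a.shape[1]]=a;o[:b.shape[0],400:400+b.shape[1]]=b
cv2.imwrite('pics/w5.png',o[:,:,::-1])
s=arm.observe();M=R.from_rotvec(s['ee_rot']).as_matrix()
print(s['position'],s['force'],M.T@s['force'],s['ft_torque'],s['width'])
print('tilt deg: tool x,y z-comp',np.degrees(M[2,:2]),'yaw',np.degrees(np.arctan2(M[1,1],M[0,1])))
E
```

```text
[ 0.5998932  -0.12818452  0.04256458] [-11.03331541  20.94202619  20.00879607] [ 17.78816523 -15.99330657 -19.70912866] [ 4.83592857  3.16248384 -0.54055042] 0.10755190938640398
tilt deg: tool x,y z-comp [ 0.52848226 -0.49136273] yaw -14.16375195070708
```

View pics/w5.png

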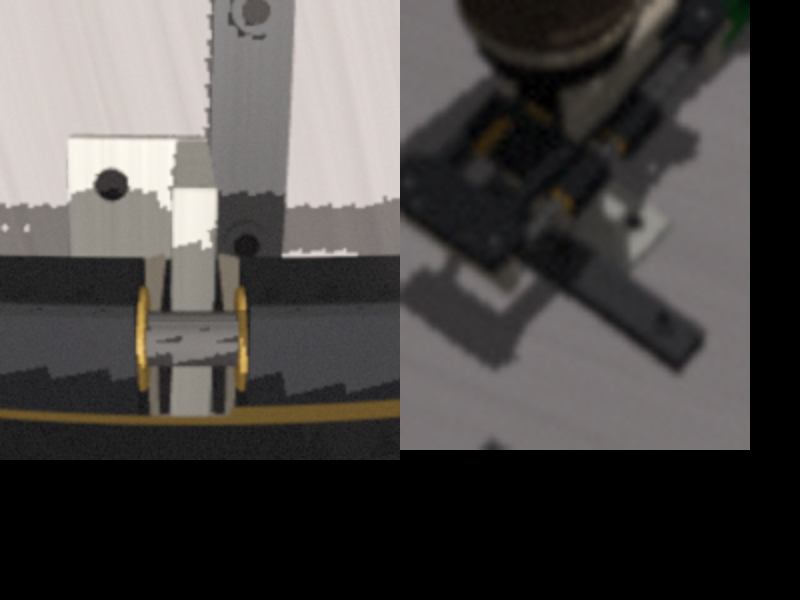

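move_arm(
  motion=[
    {"tx":0,"ty":0,"tz":0,"twist":0},
    {"tx":0,"ty":0,"tz":0,"twist":0},
    {"tx":0,"ty":0,"tz":0,"twist":0},
    {"tx":0,"ty":0,"tz":0,"twist":0},
    {"tx":0,"ty":0,"tz":0,"twist":0},
  ],
)

```text
clock: 19.4
position: [0.5999, -0.1282, 0.0426]
ee_rot: [-2.469, -1.923, -0.003]
force: [-11.8, 20.5, 19.9]
width: 0.106
gripper_force: 60.2
```

```bash
python3 -c "
from cell import arm
s=arm.observe();print(s['clock'],s['force'],s['width'],s['gripper_force']);print(arm.sign_off())"
```

```text
19.4 [-11.77765378  20.46227448  19.9352678 ] 0.10551042541309735 60.21416902542114
the job is handed in; nothing more can be done
None
```

I pressed the round, square and bar keys in order, each to a hard stop (35–63 N) and released, then handed in at 19.4 s with the bracket still gripped and pushed into the corner at about 16 N against the long fence and 18 N against the short one; the tool is tilted about 0.5° each way, and the short-fence contact is judged from force and position because the camera couldn't see it.

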